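# Put the leather stamp away and screw the canister shut

## Robot

A 6-joint arm with a two-finger parallel gripper is mounted at the origin on a cart in front of the work surface, level with it; the furniture and walls round the work are solid. World frame = base frame: x ahead of the robot, y to its left, z up, the work surface at z = 0. Lengths are in m, angles in rad, forces in N, time in s.
With the tool pointing down it reaches from about 0.225 to 0.725 m from the base axis. Payload 3.1 kg.
Tool frame: the origin (TCP) lies on the centre line of the jaws, within the pads' length; the fingertips stand 8 mm ahead of it and the grasp point (between the pads) lies 11 mm behind it (robot.tips_ahead is the z of the fingertips in the tool frame, in m); z points along the fingers, y is the line along which they close (so a half turn about z gives the same grasp; the last joint's range is limited). The gripper opens to 85 mm and grips with 20 to 120 N. Pads are 22 mm wide; open, the fingers measure 114 mm over their backs; the gripper's body (76 mm by 85 mm) begins 54 mm behind the grasp point. The pads swing forward as they close: fully open they stand 13 mm farther back than shut.
Start: joints at [1.215, 0.048, 0.099, 1.622, 0, 1.443], TCP at [0.119, 0.511, 0.239] pointing down, gripper open.
Joint ranges: [-2.91, 2.91], [-0.99, 1.94], [-1.21, 1.42], [-2.12, 2.29], [-1.49, 1.47], [-3.14, 3.14]. Speed limits (rad/s): [2.79, 2.79, 3.14, 3.14, 3.14, 3.14].

## Interface

Orientations are given as a unit quaternion [w, x, y, z].
In Python, from rig import robot gives the robot as it stands.
- The arm moves only by the shell command python3 -m pendant 'ROWS' [OPENING] [FORCE]. ROWS is JSON, a list of rows, each a list of 6 numbers: the shift along the tool's x, y, z in units of 25 mm (1.0 is 25 mm), then the turn, a rotation vector about the tool's x, y, z in rad. A call has 1 to 12 rows; each row shifts and turns the commanded pose from where the row before left it, along the tool's axes as they then stand; what a row does not reach is not made up. A row lasts 1/12 s, in which the tool goes at most 41.7 mm and 7.16 degrees, less where a joint would pass 70% of its speed; a pose out of reach is approached as far as the arm can. A call is refused whole if a number of a shift passes 1 or a number of a turn 0.125, either way. A call with a gripper value outside its range is refused whole. OPENING is the finger opening in mm, from 0 to 85.4, set as the call begins (- or left out, the last holds). The fingers move at their own pace and stop on an object; FORCE is the grip in N (left out, the last holds). Time passes only in rows, so rows that do not move let the fingers close. It gives the time, the measured TCP pose, the force, the opening and the grip force at its end, in the units of the state.
- robot.state(): the state, without advancing time (a new reading comes with each control period).
- robot.capture(name): name is "scene" or "top" or "wrist"; returns the picture (400x640x3 uint8, red, green, blue); there is no depth.
- robot.camera_model(name): a dict with "intrinsics" (3x3 intrinsics, pixels), "extrinsics" (4x4, takes a point from camera to world coordinates); the wrist camera has in their place "mount" (4x4, takes a point from camera to tool coordinates, whose origin is the TCP and whose axes are the flange's). Camera axes: x right, y down, z forward; pixel columns grow to the right and rows downward; lengths in m; the calibration is good to about 2 mm. A picture is of the moment at which its call begins: read the wrist's pose just before it. camera_model takes no time and is no camera call.
- robot.sign_off(): hands the job in; it is judged then, once.
Trained networks look in the newest picture that a camera, given by its name, has taken for a name from the list of things; names that differ only in an ending like _2 or _b are one class to them, and where a whole thing is asked for, a point or a joint stands for the part that bears it (a point fixed in the world has none). Each returns a list of dicts, best first, with "confidence" (0 to 1); they miss things now and then, are a little off and sometimes report something else, mostly with a low value. They report only what shows in the picture. A call takes as long as a camera call.
- robot.find_in(camera, label): "rect" ([left, top, width, height] in pixels, round what is visible of it).
- robot.mark_of(camera, label): "position" ([row, column] in pixels: a listed point, or the origin of a listed thing).
The state is a dict: "time_s": time; "joint_pos": joint angles; "qd": joint speeds; "effort": joint torques, N m; "position": TCP position; "eef_rot": TCP orientation; "ft_force": force on the tool from outside, world axes, zero at the start; "torque": the same for the moment, N m; "finger_gap": opening from 0.0 (shut) to 1.0 (fully open); "grasp_force": force on a finger pad.
Only numpy, scipy, OpenCV 4.12 (cv2) and the standard library are available. Lean on these libraries where they do the work, as an engineer would, in place of code of your own. Each camera call takes 0.05 s, during which the arm holds its last target. There are 200 camera calls.

## Task

Put the light wooden leather stamp into the ivory bench canister, then close the canister with its green screw lid: set the lid on the neck, turn it back (counter-clockwise) until it drops into the start of the thread, and screw it clockwise until it is fully down on the rim. Leave the dark stamp, the tin and the wax block where they are.

Things in the scene. Friction and masses are not known exactly. Their poses are not given: they have to be found in the camera images.
- canister_mouth (a point): Centre of the canister's mouth, in the plane of its rim, 88 mm above the worktop; z up. Ivory plastic canister, round, body 120 mm across, held in a steel foot 152 mm across and 4 mm high that is screwed to the bench. Mouth 80 mm across, inner floor 78 mm below the rim, neck 88 mm across outside with its top 6 mm tapered as a lead-in.
- canister_thread (a point): Axis of the thread, 7 mm below the rim. Right-hand, four starts 90 deg apart (not marked), 100 mm across its crests, falling 9.5 mm per quarter turn. A lid set down at random rests level on the crests, its underside 11 to 14 mm above the rim (16 mm if on a stop rib). Clockwise it soon butts on the ribs; counter-clockwise, within 85 deg, it falls 7 to 9 mm into a start, with the rib behind it.
- lid_underside (a point): Centre of the lid's flat underside, which meets the rim: 18 mm below lid_grip. Its height over the rim is 4.5 to 6 mm in the thread start. From there clockwise turning draws it down (its own weight is enough to make it follow) to the rim (0 mm) within 43 to 55 deg; about 14 deg later it is jammed tight. If held up while turned it rubs on the thread above (1.5 mm play).
- lid_grip (a point): Centre of the straight grip bar on top of the loose green screw lid (0.16 kg), which lies right way up: bar 92 mm long (x), 20 mm wide (y), 26 mm high, so its top is 13 mm above this point and the lid's top face 13 mm below; the lid's foot is 40.5 mm below. Lid 111 mm across, 27.5 mm high under the bar; inside, four lugs 90 deg apart, 92 mm across their inner faces.
- stamp_a_mid (a point): The light wooden leather stamp to be put away, standing upright: 72 mm tall, round foot 28 mm across and 24 mm high, handle about 24 mm across above it; 0.06 kg. The point is on its axis half-way up, 36 mm above its foot.
- stamp_b_mid (a point): The dark brown leather stamp, standing upright, 63 mm tall and 22 mm across; stays where it is. The point is half-way up.
- eyelet_tin: Round pale tin, 62 mm across, 23 mm high, stays where it is. Origin at the centre of its underside.
- thread_block: Yellow beeswax block, 30x46x18 mm, stays where it is. Origin at the centre of its underside.

How it is judged:
On the way, in this order (a step that is already met when the one before it is completed fails the run):
1. the light stamp is inside the canister (horizontal distance between stamp_a_mid and canister_mouth below 0.045 m and z of stamp_a_mid in the frame of canister_mouth below -0.025 m), for 0.2 s.
2. the lid sits level in the start of the thread, not yet screwed down (horizontal distance between lid_underside and canister_mouth below 0.004 m and z of lid_underside in the frame of canister_mouth between 0.002 and 0.0065 m and angle between lid_underside's own z axis and vertical below 0.07 rad), for 0.1 s.
At the end, for the whole second after the job is handed in: The light stamp is inside the canister (its middle at least 25 mm below the rim) and the lid is screwed home on it: level within 2 deg, centred within 4 mm, its underside at most 2 mm above the rim (all of step 1 and horizontal distance between lid_underside and canister_mouth below 0.004 m and z of lid_underside in the frame of canister_mouth below 0.002 m and angle between lid_underside's own z axis and vertical below 0.04 rad); the robot touches nothing.
It fails at once if the dark stamp, the tin or the wax block is pushed away (over 25 mm) (distance of any of stamp_b_mid, eyelet_tin, thread_block from where it was at the start of the episode above 0.025 m).
It also fails if it takes over 58 s, if anything falls off the work surface, if the arm or the gripper's body presses on something with over 40 N, if the wrist force passes 120 N, or if a joint passes its speed limit or range.

## Working session

There is one attempt and no reset: what is moved stays moved. The work goes in short steps, Python scripts to look and compute and a shell command to move; the robot and the scene stay as the last step left them, time stands still between calls to the robot, and variables do not carry over. Pictures are saved under pics/ and viewed, at most 10 in all, crops included, and the job is handed in when it is done.

```bash
ls; mkdir -p pics; cat > h.py <<'E'
import numpy as np, cv2, json
from rig import robot
from scipy.spatial.transform import Rotation as R
def rot(q): return R.from_quat([q[1],q[2],q[3],q[0]]).as_matrix()
def cam(n, s=None):
    m=robot.camera_model(n); K=np.array(m["intrinsics"])
    if "extrinsics" in m: return K,np.array(m["extrinsics"])
    T=np.eye(4);T[:3,:3]=rot(s["eef_rot"]);T[:3,3]=s["position"]
    return K,T@np.array(m["mount"])
def ray(K,T,row,col):
    d=T[:3,:3]@np.linalg.solve(K,[col,row,1.]); return T[:3,3],d/np.linalg.norm(d)
def tri(rays):
    A=np.zeros((3,3));b=np.zeros(3)
    for o,d in rays:
        P=np.eye(3)-np.outer(d,d);A+=P;b+=P@o
    x=np.linalg.solve(A,b); return x,[float(np.linalg.norm((np.eye(3)-np.outer(d,d))@(x-o))) for o,d in rays]
def atz(r,z): o,d=r; return o+d*(z-o[2])/d[2]
def proj(K,T,p):
    q=np.linalg.inv(T)@np.append(p,1); q=K@q[:3]; return q[:2]/q[2]
E
python3 - <<'E'
from h import *
np.set_printoptions(precision=4,suppress=True)
s=robot.state();print(s)
ims={n:robot.capture(n) for n in("scene","top","wrist")}
for n,i in ims.items(): cv2.imwrite(f"pics/{n}0.png",i[...,::-1])
for l in["canister_mouth","lid_grip","stamp_a_mid","stamp_b_mid","eyelet_tin","thread_block"]:
    rs=[]
    for n in("scene","top","wrist"):
        K,T=cam(n,s); d=robot.mark_of(n,l)
        print(l,n,[(np.round(x["position"],1).tolist(),round(x["confidence"],2)) for x in d[:3]])
        if d and n!="wrist": rs.append(ray(K,T,*d[0]["position"]))
    if len(rs)==2: print("  tri",*tri(rs))
for n in("scene","top"): print(n,cam(n)[1])
print(robot.camera_model("wrist"))
cv2.imwrite("pics/st.png",cv2.resize(np.hstack([ims["scene"],ims["top"]]),(800,250))[...,::-1])
E
```

```text
pics
{'time_s': 0.0, 'joint_pos': array([1.2152, 0.0487, 0.0976, 1.622 , 0.    , 1.443 ]), 'qd': array([-0.0003,  0.0003, -0.0006, -0.0011, -0.0006,  0.0014]), 'effort': array([ -0.0004, -33.8786,  32.0014,   0.0203,  -0.0002,   0.    ]), 'position': array([0.1184, 0.5109, 0.2381]), 'eef_rot': array([-0.0003,  0.1137,  0.9935, -0.0011]), 'ft_force': array([-0.6453,  0.6886, -0.2071]), 'torque': array([ 0.0107, -0.0065,  0.0454]), 'grasp_force': 0.0, 'finger_gap': 1.0020443735242517}
canister_mouth scene [([191.4, 303.5], 0.68)]
canister_mouth top [([179.6, 354.0], 0.82)]
canister_mouth wrist []
  tri [0.5403 0.0596 0.0876] [0.00267336480844363, 0.002673364808443721]
lid_grip scene [([247.8, 216.2], 0.88)]
lid_grip top []
lid_grip wrist []
stamp_a_mid scene [([192.8, 336.5], 0.78)]
stamp_a_mid top [([176.1, 412.0], 0.66)]
stamp_a_mid wrist []
  tri [ 0.5814 -0.0783  0.0291] [0.0010627855104605871, 0.001062785510460543]
stamp_b_mid scene [([203.3, 371.3], 0.54)]
stamp_b_mid top [([216.7, 407.2], 0.55)]
stamp_b_mid wrist []
  tri [ 0.4768 -0.0773  0.0396] [0.0053654771291812755, 0.00536
[... 337 characters left out ...]
59)]
  tri [ 0.3734  0.0156 -0.0048] [0.0027304808379338915, 0.0027304808379338265]
scene [[-0.6646 -0.321   0.6748 -0.2181]
 [-0.7472  0.2829 -0.6013  0.7127]
 [ 0.0021 -0.9038 -0.4279  0.54  ]
 [ 0.      0.      0.      1.    ]]
top [[ 0.1299 -0.97    0.2055  0.31  ]
 [-0.9915 -0.1265  0.0296  0.0991]
 [-0.0027 -0.2076 -0.9782  0.906 ]
 [ 0.      0.      0.      1.    ]]
{'intrinsics': array([[279.9606,   0.    , 326.5275],
       [  0.    , 279.9606, 197.1578],
       [  0.    ,   0.    ,   1.    ]]), 'mount': array([[-0.    , -0.946 , -0.3242,  0.0828],
       [ 1.    , -0.0002,  0.0004,  0.0013],
       [-0.0005, -0.3242,  0.946 , -0.133 ],
       [ 0.    ,  0.    ,  0.    ,  1.    ]])}
```

View pics/scene0.png

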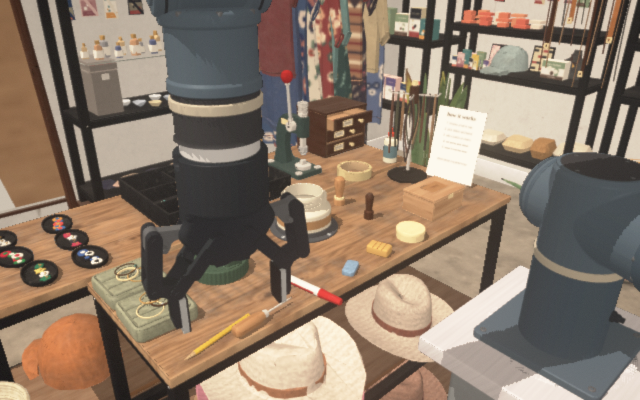

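View pics/top0.png

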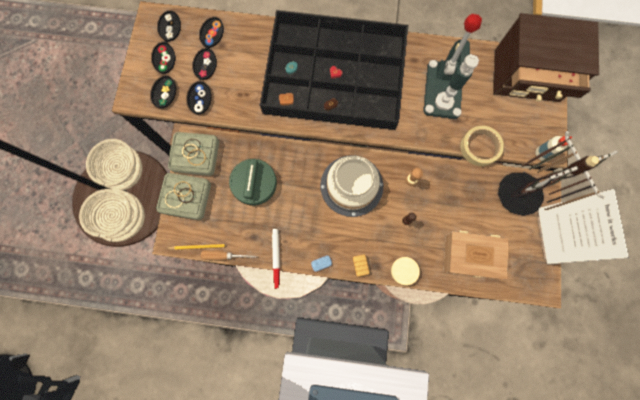

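The scene view shows the canister at about (303,200), the light stamp at (340,188), the dark stamp at (370,205) and the lid at (220,265). The top view has the canister at (353,183), the light stamp at (414,176) and the lid at (253,183), with its bar running along world x. I'll turn the tool and go to look at the light stamp.

```bash
python3 -m pendant '[[0,0,0,0,0,0.125],[0,0,0,0,0,0.125],[0,0,0,0,0,0.125],[0,0,0,0,0,0.125],[0,0,0,0,0,0.125],[0,0,0,0,0,0.125],[0,0,0,0,0,0.125],[0,0,0,0,0,0.125],[0,0,0,0,0,0.125],[0,0,0,0,0,0.125],[0,0,0,0,0,0.092]]' 55
python3 -m pendant '[[-0.9,0.7,0,0,0,0],[-0.9,0.7,0,0,0,0],[-0.9,0.7,0,0,0,0],[-0.9,0.7,0,0,0,0],[-0.9,0.7,0,0,0,0],[-0.9,0.7,0,0,0,0],[-0.9,0.7,0,0,0,0],[-0.9,0.7,0,0,0,0],[-0.9,0.7,0,0,0,0],[-0.9,0.7,0,0,0,0],[-0.9,0.7,0,0,0,0],[-0.9,0.7,0,0,0,0]]'
python3 -m pendant '[[-0.9,0.7,0,0,0,0],[-0.9,0.7,0,0,0,0],[-0.9,0.7,0,0,0,0],[-0.9,0.7,0,0,0,0],[-0.9,0.7,0,0,0,0],[-0.9,0.7,0,0,0,0],[-0.9,0.7,0,0,0,0],[-0.9,0.7,0,0,0,0],[-0.9,0.7,0,0,0,0],[-0.9,0.7,0,0,0,0],[-0.9,0.7,0,0,0,0],[0,0,0,0,0,0]]'
cat > look.py <<'E'
import sys,time
from h import *
np.set_printoptions(precision=4,suppress=True)
# look.py name label... : wrist picture, network marks, rays appended to rays.json
name,labels=sys.argv[1],sys.argv[2:]
s=robot.state(); im=robot.capture("wrist"); cv2.imwrite(f"pics/{name}.png",im[...,::-1])
K,T=cam("wrist",s); print("t",s["time_s"],"tcp",s["position"],"phi",np.arctan2(*rot(s["eef_rot"])[1::-1,1]))
try: J=json.load(open("rays.json"))
except Exception: J={}
for l in labels:
    d=robot.mark_of("wrist",l)
    for x in d[:2]: print(l,np.round(x["position"],1),round(x["confidence"],2),"z=.036:",atz(ray(K,T,*x["position"]),.036),"z=.088",atz(ray(K,T,*x["position"]),.088))
    if d: J.setdefault(l,[]).append([v.tolist() for v in ray(K,T,*d[0]["position"])])
    rs=[(np.array(o),np.array(v)) for o,v in J.get(l,[])]
    if len(rs)>1: print("  tri",*tri(rs))
json.dump(J,open("rays.json","w"))
E
python3 look.py w1 stamp_a_mid stamp_b_mid canister_mouth
```

```text
time_s: 1.97
position: [0.1186, 0.5114, 0.2393]
eef_rot: [-0.0, 0.709, 0.705, 0.0]
ft_force: [0.0, -0.5, -0.4]
finger_gap: 0.642
grasp_force: 0.0
time_s: 2.97
position: [0.3295, 0.2405, 0.2395]
eef_rot: [0.0, 0.707, 0.707, 0.0]
ft_force: [0.2, 0.2, 0.1]
finger_gap: 0.644
grasp_force: 0.0
time_s: 3.97
position: [0.5241, -0.0096, 0.2382]
eef_rot: [0.001, 0.708, 0.706, -0.0]
ft_force: [-0.2, -0.2, 0.0]
finger_gap: 0.649
grasp_force: 0.0
t 3.9667 tcp [ 0.5241 -0.0096  0.2382] phi -0.003479992086402119
stamp_a_mid [227.2 369.4] 0.92 z=.036: [ 0.5815 -0.082   0.036 ] z=.088 [ 0.5727 -0.0576  0.088 ]
stamp_b_mid [224.7 292.9] 0.65 z=.036: [ 0.4811 -0.0779  0.036 ] z=.088 [ 0.4879 -0.0542  0.088 ]
canister_mouth [122.2 348.3] 0.79 z=.036: [0.5508 0.0517 0.036 ] z=.088 [0.5468 0.0553 0.088 ]
canister_mouth [227.2 373.4] 0.27 z=.036: [ 0.5867 -0.082   0.036 ] z=.088 [ 0.5771 -0.0577  0.088 ]
```

```bash
python3 -m pendant '[[-0.67,0.56,0.4,0,0,0],[-0.67,0.56,0.4,0,0,0],[-0.67,0.56,0.4,0,0,0],[-0.67,0.56,0.4,0,0,0],[0,0,0,0,0,0],[0,0,0,0,0,0]]'
python3 look.py w2 stamp_a_mid stamp_b_mid canister_mouth
```

```text
time_s: 4.67
position: [0.5769, -0.0719, 0.1983]
eef_rot: [-0.001, 0.707, 0.708, -0.0]
ft_force: [-0.7, 0.1, 0.2]
finger_gap: 0.641
grasp_force: 0.0
t 4.6667 tcp [ 0.5769 -0.0719  0.1983] phi 0.0012760413483993253
stamp_a_mid [194.5 330.1] 0.78 z=.036: [ 0.5816 -0.0849  0.036 ] z=.088 [ 0.5809 -0.0678  0.088 ]
stamp_a_mid [ 38.6 287.5] 0.42 z=.036: [0.541  0.0684 0.036 ] z=.088 [0.5474 0.0585 0.088 ]
  tri [ 0.5824 -0.087   0.0271] [0.0010229504215710679, 0.0010229504215711123]
stamp_b_mid [190.9 241.3] 0.69 z=.036: [ 0.4833 -0.0809  0.036 ] z=.088 [ 0.4999 -0.0645  0.088 ]
  tri [ 0.4789 -0.0851  0.0211] [0.0004703598075062639, 0.000470359807506306]
canister_mouth [ 38.1 287.1] 0.74 z=.036: [0.5406 0.0688 0.036 ] z=.088 [0.5471 0.0589 0.088 ]
  tri [0.5472 0.0566 0.0958] [0.0012133386411637235, 0.0012133386411636309]
```

View pics/w2.png

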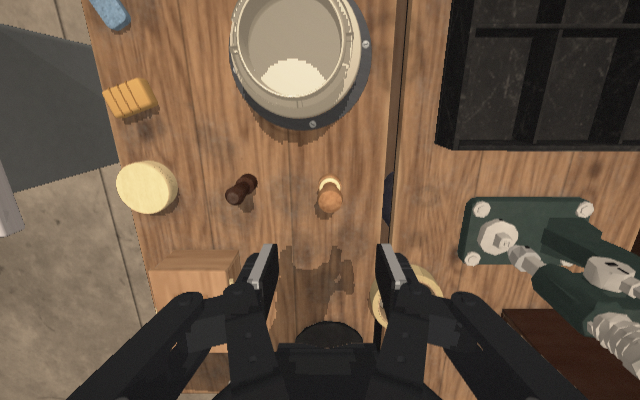

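The wrist view shows the light stamp standing at (330,195), the dark stamp at (240,188) and the canister mouth near (290,42). I'll go down on the light stamp.

```bash
python3 -m pendant '[[-0.17,0.07,0.75,0,0,0],[-0.17,0.07,0.75,0,0,0],[-0.16,0.06,0.75,0,0,0],[0,0,0.75,0,0,0],[0,0,0.75,0,0,0],[0,0,0.75,0,0,0],[0,0,0.75,0,0,0],[0,0,0.75,0,0,0],[0,0,0,0,0,0],[0,0,0,0,0,0]]'
python3 -m pendant '[[0,0,0,0,0,0],[0,0,0,0,0,0],[0,0,0,0,0,0],[0,0,0,0,0,0],[0,0,0,0,0,0],[0,0,0,0,0,0],[0,0,0,0,0,0]]' 10 40
```

```text
time_s: 5.7
position: [0.5815, -0.0842, 0.0489]
eef_rot: [-0.001, 0.706, 0.708, -0.001]
ft_force: [-0.3, -0.3, 0.2]
finger_gap: 0.642
grasp_force: 0.0
time_s: 6.28
position: [0.584, -0.0856, 0.0516]
eef_rot: [0.002, 0.707, 0.707, 0.001]
ft_force: [-1.2, -0.3, 7.0]
finger_gap: 0.278
grasp_force: 39.2
```

```bash
python3 -m pendant '[[0,0,-0.5,0,0,0],[0,0,-0.9,0,0,0],[0,0,-0.9,0,0,0],[0,0,-0.9,0,0,0],[0,0,-0.9,0,0,0],[0,0,-0.9,0,0,0],[0,0,-0.6,0,0,0],[0.7,-0.2,0,0,0,0],[0.7,-0.2,0,0,0,0],[0.7,-0.2,0,0,0,0],[0,0,0,0,0,0],[0,0,0,0,0,0]]'
python3 look.py w3 canister_mouth stamp_a_mid
```

```text
time_s: 7.28
position: [0.5676, -0.032, 0.1899]
eef_rot: [0.0, 0.706, 0.708, 0.0]
ft_force: [-0.1, -0.7, -0.3]
finger_gap: 0.277
grasp_force: 39.4
t 7.2833 tcp [ 0.5676 -0.032   0.1899] phi 0.0025314854985719155
canister_mouth [ 93.9 298.3] 0.95 z=.036: [0.5414 0.0593 0.036 ] z=.088 [0.5462 0.0581 0.088 ]
  tri [0.5471 0.0571 0.0955] [0.0014595707381706703, 0.0010835172594331733, 0.0008334078128489668]
stamp_a_mid [243.6 324.4] 0.82 z=.036: [ 0.5665 -0.1018  0.036 ] z=.088 [ 0.5667 -0.0739  0.088 ]
  tri [ 0.5732 -0.0629  0.0959] [0.008212019238398842, 0.00791998444578963, 0.008733014235826383]
```

View pics/w3.png

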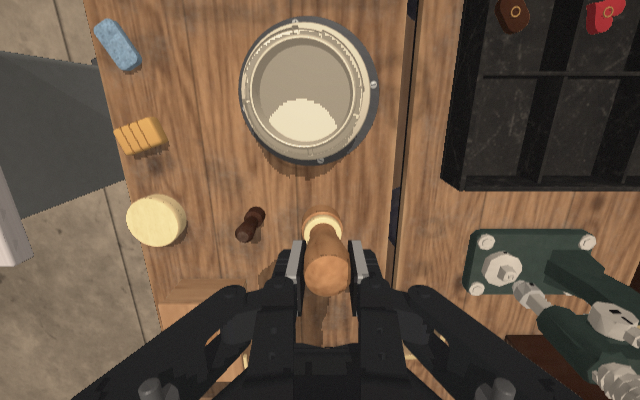

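The stamp is held upright at (325,260). The canister rim is centred near (303,90) and its mouth is empty. I'll carry the stamp over and lower it in.

```bash
python3 -m pendant '[[0.9,-0.2,0,0,0,0],[0.9,-0.2,0,0,0,0],[0.9,-0.2,0,0,0,0],[0.9,-0.2,0,0,0,0],[0,0,0.2,0,0,0],[0,0,0.8,0,0,0],[0,0,0.8,0,0,0],[0,0,0.8,0,0,0],[0,0,0.8,0,0,0],[0,0,0.8,0,0,0],[0,0,0.6,0,0,0],[0,0,0,0,0,0]]'
python3 -m pendant '[[0,0,0,0,0,0],[0,0,0,0,0,0],[0,0,0,0,0,0],[0,0,0,0,0,0]]' 36
python3 -m pendant '[[0,0,-0.5,0,0,0],[0,0,-0.8,0,0,0],[0,0,-0.8,0,0,0],[0,0,-0.8,0,0,0],[0,0,-0.8,0,0,0],[0,0,-0.8,0,0,0],[0,0,-0.8,0,0,0],[0.8,0,0,0,0,-0.125],[0.8,0,0,0,0,-0.125],[0,0,0,0,0,0]]' 55
python3 - <<'E'
from h import *
robot.capture("top");robot.capture("scene")
a=robot.mark_of("top","canister_mouth");b=robot.mark_of("top","lid_grip");c=robot.mark_of("scene","lid_grip");d=robot.mark_of("scene","canister_mouth")
print(a,b,c,d)
r=lambda n,x:ray(*cam(n),*x[0]["position"])
if a and d: print(tri([r("top",a),r("scene",d)]))
if b and c: print(tri([r("top",b),r("scene",c)]))
if b: print(atz(r("top",b),.04))
E
```

```text
time_s: 8.43
position: [0.5445, 0.0562, 0.0647]
eef_rot: [-0.003, 0.707, 0.707, -0.003]
ft_force: [-0.4, -1.1, -2.0]
finger_gap: 0.279
grasp_force: 39.4
time_s: 8.77
position: [0.5489, 0.0571, 0.0712]
eef_rot: [0.001, 0.707, 0.707, 0.001]
ft_force: [0.2, 0.0, 0.1]
finger_gap: 0.424
grasp_force: 0.0
time_s: 9.6
position: [0.5454, 0.1, 0.2047]
eef_rot: [0.001, 0.611, 0.792, 0.002]
ft_force: [-0.3, -0.2, 0.3]
finger_gap: 0.646
grasp_force: 0.0
[{'position': [180.9, 252.5], 'confidence': 0.5}] [] [{'position': [251.5, 216.6], 'confidence': 0.64}] [{'position': [188.8, 302.7], 'confidence': 0.86}]
(array([0.43927574, 0.21732167, 0.19366349]), [0.05314291088134475, 0.05314291088134462])
```

```bash
python3 -m pendant '[[0,0,0,0,0,-0.125],[0,0,0,0,0,-0.125],[0,0,0,0,0,-0.125],[0,0,0,0,0,-0.125],[0,0,0,0,0,-0.125],[0,0,0,0,0,-0.125],[0,0,0,0,0,-0.125],[0,0,0,0,0,-0.125],[0,0,0,0,0,-0.125],[0,0,0,0,0,-0.125],[0,0,0,0,0,-0.07]]'
python3 -m pendant '[[0,0.8,0,0,0,0],[0,0.8,0,0,0,0],[0,0.8,0,0,0,0],[0,0.8,0,0,0,0],[0,0.8,0,0,0,0],[0,0.8,0,0,0,0],[0,0,0,0,0,0],[0,0,0,0,0,0]]'
python3 look.py w4 canister_mouth lid_grip lid_underside stamp_a_mid
```

```text
time_s: 10.82
position: [0.5449, 0.0964, 0.2016]
eef_rot: [-0.0, -0.002, 1.0, -0.0]
ft_force: [0.2, -0.1, 0.6]
finger_gap: 0.645
grasp_force: 0.0
time_s: 11.48
position: [0.5449, 0.2173, 0.2014]
eef_rot: [-0.0, -0.0, 1.0, -0.0]
ft_force: [-0.6, -0.1, -0.0]
finger_gap: 0.646
grasp_force: 0.0
t 11.4833 tcp [0.5449 0.2173 0.2014] phi 1.5715899559508753
  tri [0.5471 0.0571 0.0955] [0.0014595707381706703, 0.0010835172594331733, 0.0008334078128489668]
lid_grip [161.7 392.6] 0.66 z=.036: [0.524  0.2897 0.036 ] z=.088 [0.5132 0.2773 0.088 ]
lid_underside [159.1 391.5] 0.55 z=.036: [0.5211 0.2883 0.036 ] z=.088 [0.5109 0.2761 0.088 ]
stamp_a_mid [180.2 179.8] 0.82 z=.036: [0.5449 0.0563 0.036 ] z=.088 [0.5305 0.0846 0.088 ]
  tri [ 0.5856 -0.1145 -0.0936] [0.03007731351987658, 0.012652080925463294, 0.05393965296781997, 0.08840391777076104]
```

View pics/w4.png

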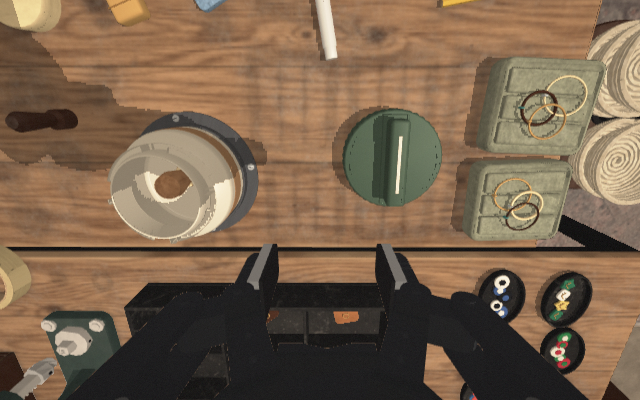

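The stamp is inside the canister, visible at (173,184). The lid is at (391,158), with its bar turned slightly from the image column direction. Next is a second, nearer view of the lid.

```bash
python3 -m pendant '[[0.2,0.7,0.5,0,0,0],[0.2,0.7,0.5,0,0,0],[0.2,0.7,0.5,0,0,0],[0.3,0.75,0.5,0,0,0],[0,0,0,0,0,0],[0,0,0,0,0,0]]'
python3 look.py w5 lid_grip
python3 - <<'E'
from h import *
im=cv2.imread("pics/w5.png"); cv2.imwrite("pics/w5c.png",cv2.resize(im[60:300,220:440],None,fx=2.4,fy=2.4,interpolation=cv2.INTER_CUBIC))
E
```

```text
time_s: 12.23
position: [0.5216, 0.2881, 0.1508]
eef_rot: [-0.001, -0.0, 1.0, -0.001]
ft_force: [0.1, -0.5, -0.1]
finger_gap: 0.644
grasp_force: 0.0
t 12.2333 tcp [0.5216 0.2881 0.1508] phi 1.5717876943088152
lid_grip [196.5 328.3] 0.75 z=.036: [0.5231 0.2908 0.036 ] z=.088 [0.5055 0.2905 0.088 ]
lid_grip [245.7  33.8] 0.49 z=.036: [ 0.5752 -0.0023  0.036 ] z=.088 [0.5467 0.0589 0.088 ]
  tri [0.5249 0.2909 0.0308] [0.00011588602152761615, 0.00011588602152760974]
```

View pics/w5c.png

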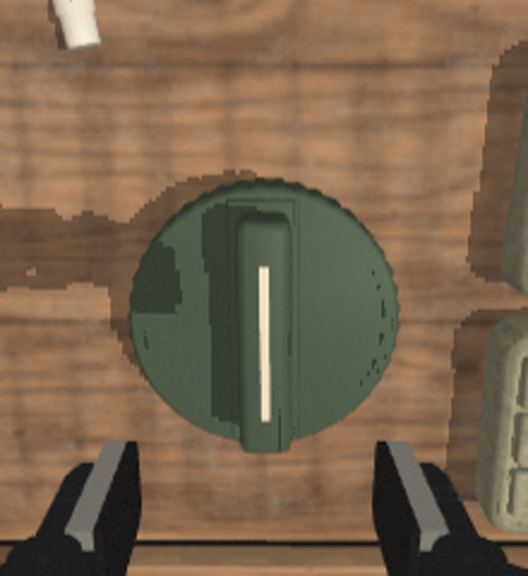

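The crop shows the lid with its bar almost exactly along the image columns. The bar's top runs from about (265,215) to (266,450), and the white line from (264,267) to (264.5,420).

```bash
python3 - <<'E'
from h import *
np.set_printoptions(precision=4,suppress=True)
s=robot.state(); K,T=cam("wrist",s)
f=lambda c,r,z:atz(ray(K,T,60+r/2.4,220+c/2.4),z)
for c,r in[(265,215),(266.5,450),(264,267),(264.5,420),(240,330),(291,330)]: print(c,r,f(c,r,.0535))
for p in [(.5245,.2909,.0405),(.5245-.046,.2909,.0535),(.5245+.046,.2909,.0535),(.5245,.2909+.0555,.02),(.5245,.2909-.0555,.02)]:
    u=proj(K,T,p); print(p,((u-[220,60])*2.4))
# lid rim top circle z=.0275 fit: coloured region
im=cv2.imread("pics/w5.png"); hsv=cv2.cvtColor(im,cv2.COLOR_BGR2HSV)
m=cv2.inRange(hsv,(55,60,20),(95,255,255)); n,l,st,ce=cv2.connectedComponentsWithStats(m); i=l[196,318] or 1+st[1:,4].argmax()
print(st[i],ce[i]); print("cent@.03",atz(ray(K,T,ce[i][1],ce[i][0]),.0275))
print(robot.tips_ahead)
E
```

```text
265 215 [0.4785 0.2921 0.0535]
266.5 450 [0.5699 0.293  0.0535]
264 267 [0.4969 0.2918 0.0535]
264.5 420 [0.5569 0.2922 0.0535]
240 330 [0.5205 0.2831 0.0535]
291 330 [0.5205 0.3017 0.0535]
(0.5245, 0.2909, 0.0405) [261.0932 328.8933]
(0.4785, 0.2909, 0.0535) [261.6263 214.9764]
(0.5705, 0.2909, 0.0535) [261.1166 451.4729]
(0.5245, 0.3464, 0.02) [394.7173 312.7325]
(0.5245, 0.2354, 0.02) [126.7585 312.9008]
[530 319  18  13 126] [539.1746 325.2698]
cent@.03 [0.6859 0.5345 0.0275]
0.008
```

```bash
python3 -m pendant '[[-0.1,-0.9,-0.1,0,0,0],[-0.1,-0.9,-0.1,0,0,0],[-0.1,-0.9,-0.1,0,0,0],[-0.1,-0.9,-0.1,0,0,0],[-0.1,-0.9,-0.1,0,0,0],[-0.1,-0.9,-0.1,0,0,0],[-0.1,-0.9,-0.1,0,0,0],[-0.1,-0.9,-0.1,0,0,0],[-0.1,-0.9,0,0,0,0],[0,-1,0,0,0,0],[0,0,0,0,0,0],[0,0,0,0,0,0]]'
python3 - <<'E'
from h import *
for i in range(4): print([np.round(robot.state()["position"],4)])
E
python3 look.py w6 canister_mouth canister_thread
python3 - <<'E'
import cv2
im=cv2.imread("pics/w6.png"); cv2.imwrite("pics/w6c.png",cv2.resize(im[60:290,210:450],None,fx=2.5,fy=2.5,interpolation=cv2.INTER_CUBIC))
E
```

```text
time_s: 13.33
position: [0.5457, 0.0588, 0.1731]
eef_rot: [0.001, 0.002, 1.0, 0.0]
ft_force: [-0.2, -0.1, -0.7]
finger_gap: 0.64
grasp_force: 0.0
[array([0.5457, 0.0588, 0.1731])]
[array([0.5457, 0.0588, 0.1731])]
[array([0.5457, 0.0588, 0.1731])]
[array([0.5457, 0.0588, 0.1731])]
t 13.3333 tcp [0.5457 0.0588 0.1731] phi 1.5667423459826397
canister_mouth [208.9 321.4] 0.86 z=.036: [0.5689 0.0546 0.036 ] z=.088 [0.5485 0.0557 0.088 ]
canister_mouth [119.  180.8] 0.73 z=.036: [ 0.4786 -0.0753  0.036 ] z=.088 [ 0.4756 -0.0492  0.088 ]
  tri [0.5468 0.0568 0.0935] [0.0011784333040444211, 0.001419940316103119, 0.0011193750932905967, 0.0011187743469491585]
canister_thread [207.5 327.1] 0.58 z=.036: [0.5674 0.0605 0.036 ] z=.088 [0.5472 0.0605 0.088 ]
```

View pics/w6c.png

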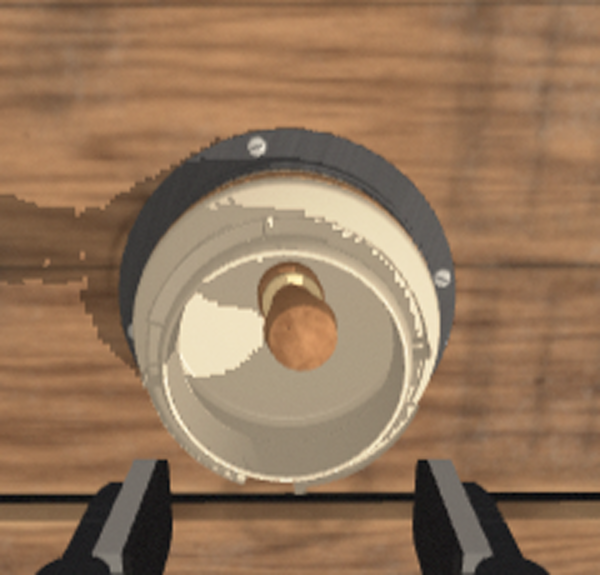

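The crop shows the stamp standing inside the canister with its top at (300,330). The inner rim runs from about (165,365) to (407,365) sideways and (285,250) to (285,478) vertically. I'll fit the rim circle on the edges.

```bash
python3 - <<'E'
from h import *
s=robot.state(); s["position"]=np.array([0.5457,0.0588,0.1731])
K,T=cam("wrist",s); g=cv2.GaussianBlur(cv2.cvtColor(cv2.imread("pics/w6.png"),cv2.COLOR_BGR2GRAY).astype(np.float32),(0,0),1.0)
mag=np.hypot(cv2.Sobel(g,cv2.CV_32F,1,0),cv2.Sobel(g,cv2.CV_32F,0,1)); mag=np.minimum(mag,80)
Ti=np.linalg.inv(T); a=np.linspace(0,2*np.pi,180,endpoint=False)
def score(x,y,r,z=.088):
    P=np.stack([x+r*np.cos(a),y+r*np.sin(a),0*a+z]); q=K@(Ti[:3,:3]@P+Ti[:3,3:]); u=(q[:2]/q[2]).astype(np.float32)
    return cv2.remap(mag,u[:1],u[1:],cv2.INTER_LINEAR).mean()
res=[]
for x in np.arange(.535,.560,.0005):
  for y in np.arange(.045,.072,.0005):
    for r in np.arange(.038,.0455,.0005): res.append((score(x,y,r),x,y,r))
res.sort(reverse=True)
for q in res[:12]: print(np.round(q,4))
for r in np.arange(.038,.0455,.0005): print(round(r,4),np.round(max(q for q in res if abs(q[3]-r)<1e-6),4))
E
```

```text
[7.72006e+01 5.48000e-01 5.80000e-02 3.90000e-02]
[7.59937e+01 5.47500e-01 5.80000e-02 3.90000e-02]
[7.59228e+01 5.48000e-01 5.75000e-02 3.90000e-02]
[7.59101e+01 5.48500e-01 5.80000e-02 3.90000e-02]
[7.58155e+01 5.48000e-01 5.80000e-02 3.95000e-02]
[7.55754e+01 5.48000e-01 5.85000e-02 3.90000e-02]
[7.5493e+01 5.4800e-01 5.8500e-02 3.9500e-02]
[7.52517e+01 5.47500e-01 5.75000e-02 3.90000e-02]
[7.42934e+01 5.48500e-01 5.85000e-02 3.90000e-02]
[7.4184e+01 5.4750e-01 5.8500e-02 3.9000e-02]
[7.33184e+01 5.48500e-01 5.75000e-02 3.90000e-02]
[7.3001e+01 5.4800e-01 5.8000e-02 3.8500e-02]
0.038 [5.88004e+01 5.48000e-01 5.85000e-02 3.80000e-02]
0.0385 [7.3001e+01 5.4800e-01 5.8000e-02 3.8500e-02]
0.039 [7.72006e+01 5.48000e-01 5.80000e-02 3.90000e-02]
0.0395 [7.58155e+01 5.48000e-01 5.80000e-02 3.95000e-02]
0.04 [7.12284e+01 5.46500e-01 5.85000e-02 4.00000e-02]
0.0405 [7.28406e+01 5.50000e-01 5.75000e-02 4.05000e-02]
0.041 [7.13081e+01 5.50000e-01 5.80000e-02 4.10000e-02]
0.0415 [7.06916e+01 5.48500e-01 6.10000e-02 4.15000e-02]
0.042 [7.15371e+01 5.48500e-01 5.85000e-02 4.20000e-02]
0.0425 [6.91086e+01 5.48500e-01 5.90000e-02 4.25000e-02]
0.043 [6.74365e+01 5.48500e-01 6.00000e-02 4.30000e-02]
0.0435 [6.60225e+01 5.49500e-01 6.00000e-02 4.35000e-02]
0.044 [6.39293e+01 5.50000e-01 6.00000e-02 4.40000e-02]
0.0445 [6.19948e+01 5.51000e-01 6.15000e-02 4.45000e-02]
0.045 [6.12783e+01 5.45500e-01 6.05000e-02 4.50000e-02]
```

```bash
python3 -m pendant '[[0.09,0.93,0,0,0,0],[0.09,0.93,0,0,0,0],[0.09,0.93,0,0,0,0],[0.09,0.93,0,0,0,0],[0.09,0.93,0,0,0,0],[0.08,0.93,0,0,0,0],[0.08,0.93,0,0,0,0],[0.08,0.93,0,0,0,0],[0.08,0.93,0,0,0,0],[0.08,0.93,0,0,0,0],[0,0,0,0,0,0],[0,0,0,0,0,0]]'
python3 -m pendant '[[0,0,0.9,0,0,0],[0,0,0.9,0,0,0],[0,0,0.9,0,0,0],[0,0,0.9,0,0,0],[0,0,0.9,0,0,0],[0,0,0.5,0,0,0],[0,0,0,0,0,0],[0,0,0,0,0,0],[0,0,0,0,0,0]]'
python3 -m pendant '[[0,0,0,0,0,0]]'
python3 -m pendant '[[0,0,0,0,0,0]]'
```

```text
time_s: 14.48
position: [0.5229, 0.2954, 0.1717]
eef_rot: [-0.0, -0.002, 1.0, -0.0]
ft_force: [-0.1, -0.2, -0.2]
finger_gap: 0.644
grasp_force: 0.0
time_s: 15.23
position: [0.5248, 0.2936, 0.0485]
eef_rot: [0.001, 0.0, 1.0, 0.0]
ft_force: [0.2, 0.5, 0.1]
finger_gap: 0.642
grasp_force: 0.0
time_s: 15.32
position: [0.5253, 0.294, 0.0492]
eef_rot: [0.002, -0.0, 1.0, 0.001]
ft_force: [0.5, -0.2, 0.1]
finger_gap: 0.643
grasp_force: 0.0
time_s: 15.4
position: [0.5251, 0.294, 0.049]
eef_rot: [0.002, -0.0, 1.0, 0.001]
ft_force: [0.5, 0.0, -0.0]
finger_gap: 0.646
grasp_force: 0.0
```

```bash
python3 -m pendant '[[0.04,-0.1,0.2,0,0,0],[0,0,0.17,0,0,0],[0,0,0,0,0,0],[0,0,0,0,0,0]]'
python3 -m pendant '[[0,0,0,0,0,0],[0,0,0,0,0,0],[0,0,0,0,0,0],[0,0,0,0,0,0],[0,0,0,0,0,0],[0,0,0,0,0,0],[0,0,0,0,0,0],[0,0,0,0,0,0]]' 8 60
```

```text
time_s: 15.73
position: [0.5221, 0.2907, 0.0368]
eef_rot: [-0.001, -0.0, 1.0, -0.0]
ft_force: [-1.0, 0.1, 0.0]
finger_gap: 0.646
grasp_force: 0.0
time_s: 16.4
position: [0.523, 0.2911, 0.0379]
eef_rot: [0.0, -0.0, 1.0, 0.0]
ft_force: [0.3, 0.2, 1.5]
finger_gap: 0.223
grasp_force: 59.8
```

```bash
python3 -m pendant '[[0,0,-0.4,0,0,0],[0,0,-0.8,0,0,0],[0,0,-0.8,0,0,0],[0,0,-0.8,0,0,0],[0,0,-0.8,0,0,0],[0,0,-0.8,0,0,0],[0,0,-0.7,0,0,0],[0,0,0,0,0,0]]'
python3 -m pendant '[[-0.1,-0.93,0,0,0,0],[-0.1,-0.93,0,0,0,0],[-0.1,-0.93,0,0,0,0],[-0.1,-0.93,0,0,0,0],[-0.1,-0.93,0,0,0,0],[-0.1,-0.93,0,0,0,0],[-0.1,-0.93,0,0,0,0],[-0.1,-0.93,0,0,0,0],[-0.1,-0.93,0,0,0,0],[-0.05,-0.93,0,0,0,0],[0,0,0,0,0,0],[0,0,0,0,0,0]]'
python3 -m pendant '[[0,0,0,0,0,0],[0,0,0,0,0,0]]'
python3 -m pendant '[[0,0,0,0,0,0]]'
python3 look.py w7 canister_mouth lid_grip lid_underside
python3 - <<'E'
import cv2
im=cv2.imread("pics/w7.png"); cv2.imwrite("pics/w7c.png",cv2.resize(im[60:300,200:450],None,fx=2.4,fy=2.4,interpolation=cv2.INTER_CUBIC))
E
```

```text
time_s: 17.07
position: [0.5246, 0.2918, 0.17]
eef_rot: [0.003, -0.0, 1.0, 0.001]
ft_force: [1.1, 0.1, -1.0]
finger_gap: 0.219
grasp_force: 59.4
time_s: 18.07
position: [0.5457, 0.0574, 0.1636]
eef_rot: [-0.001, 0.001, 1.0, 0.0]
ft_force: [0.1, -0.9, -1.5]
finger_gap: 0.223
grasp_force: 59.5
time_s: 18.23
position: [0.546, 0.0592, 0.1644]
eef_rot: [-0.001, -0.001, 1.0, 0.0]
ft_force: [0.0, 0.9, -1.1]
finger_gap: 0.221
grasp_force: 59.5
time_s: 18.32
position: [0.5462, 0.0594, 0.1647]
eef_rot: [-0.0, -0.001, 1.0, 0.0]
ft_force: [-0.4, 0.4, -1.8]
finger_gap: 0.219
grasp_force: 59.5
t 18.3167 tcp [0.5462 0.0594 0.1647] phi 1.5724203335803466
  tri [0.5468 0.0568 0.0935] [0.0011784333040444211, 0.001419940316103119, 0.0011193750932905967, 0.0011187743469491585]
lid_grip [262.9 324.8] 0.97 z=.036: [0.6279 0.0589 0.036 ] z=.088 [0.5953 0.0592 0.088 ]
  tri [0.4251 0.185  0.3796] [0.034442265537530985, 0.10527709631423095, 0.12462739920515278]
```

View pics/w7c.png

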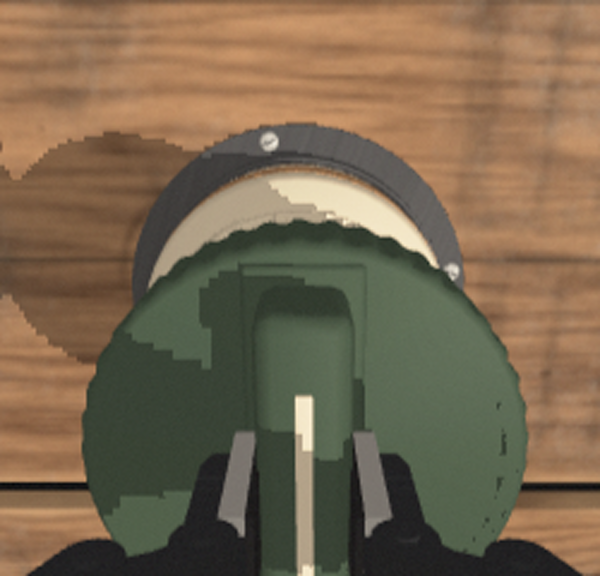

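The lid hangs level in the jaws, with its white line at column 304 in the crop (326.7 in the image). Its near edge is at crop row 222, with the canister foot behind it between columns 133 and 463. The mouth is therefore about 2.5 mm lower in y than the tool.

```bash
python3 - <<'E'
from h import *
s=robot.state(); print(s["position"]);s["position"]=np.array([0.5462,0.0594,0.1647]); K,T=cam("wrist",s)
f=lambda c,r,z:atz(ray(K,T,60+r/2.4,200+c/2.4),z)
for z in(.127,.135,.1527): print("lid near edge -> centre x",z,f(304,222,z)[0]+.0555)
for z in (.127,.1527): print("lid sides",f(82,440,z),f(527,440,z))
print("foot near edge -> canister x",f(300,124,.004)[0]+.076, f(133,290,.004)[1],f(463,290,.004)[1])
s["position"]=np.array([0.5457,0.0588,0.1731]); K,T=cam("wrist",s)
f=lambda c,r,z:atz(ray(K,T,60+r/2.5,210+c/2.5),z)
print("foot w6",f(290,128,.004)[0]+.076)
E
```

```text
[0.54646626 0.05905518 0.16506955]
lid near edge -> centre x 0.127 0.5488207495191484
lid near edge -> centre x 0.135 0.5474305631030308
lid near edge -> centre x 0.1527 0.5443547756573708
lid sides [ 0.55559214 -0.00248362  0.127     ] [0.55545222 0.12419438 0.127     ]
lid sides [0.54175113 0.00699661 0.1527    ] [0.54163228 0.11460308 0.1527    ]
foot near edge -> canister x 0.5496079846001223 -0.0166970313620535 0.13280501969154257
foot w6 0.5489304721926883
```

```bash
python3 -m pendant '[[-0.09,-0.1,0,0,0,0],[0,0,0.4,0,0,0],[0,0,0.6,0,0,0],[0,0,0.4,0,0,0],[0,0,0,0,0,0],[0,0,0,0,0,0],[0,0,0,0,0,0]]'
python3 -m pendant '[[0,0,0.12,0,0,0],[0,0,0.12,0,0,0],[0,0,0,0,0,0],[0,0,0,0,0,0]]'
```

```text
time_s: 19.1
position: [0.5488, 0.0559, 0.1301]
eef_rot: [-0.0, -0.0, 1.0, -0.0]
ft_force: [0.4, 0.6, -0.3]
finger_gap: 0.222
grasp_force: 59.5
time_s: 19.43
position: [0.5487, 0.0559, 0.1241]
eef_rot: [-0.0, -0.0, 1.0, -0.0]
ft_force: [0.5, 0.5, -2.8]
finger_gap: 0.225
grasp_force: 59.5
```

```bash
python3 -m pendant '[[0,0,0.08,0,0,0],[0,0,0,0,0,0],[0,0,0,0,0,0]]'
python3 -m pendant '[[0,0,0.06,0,0,0],[0,0,0,0,0,0],[0,0,0,0,0,0]]'
python3 -m pendant '[[0,0,0.06,0,0,0],[0,0,0,0,0,0],[0,0,0,0,0,0]]'
```

```text
time_s: 19.68
position: [0.5487, 0.056, 0.122]
eef_rot: [-0.0, -0.0, 1.0, 0.0]
ft_force: [0.3, 0.0, -1.5]
finger_gap: 0.223
grasp_force: 59.5
time_s: 19.93
position: [0.5486, 0.0559, 0.1204]
eef_rot: [-0.0, -0.0, 1.0, -0.0]
ft_force: [1.6, 0.8, -2.2]
finger_gap: 0.225
grasp_force: 59.5
time_s: 20.18
position: [0.5489, 0.056, 0.1192]
eef_rot: [0.0, -0.0, 1.0, -0.0]
ft_force: [-0.6, 1.1, -1.8]
finger_gap: 0.221
grasp_force: 59.5
```

```bash
python3 -m pendant '[[0,0,0.06,0,0,0],[0,0,0,0,0,0],[0,0,0,0,0,0]]'
python3 -m pendant '[[0,0,0.06,0,0,0],[0,0,0,0,0,0],[0,0,0,0,0,0]]'
```

```text
time_s: 20.43
position: [0.549, 0.056, 0.1188]
eef_rot: [0.001, -0.0, 1.0, -0.0]
ft_force: [-1.6, 0.6, 4.5]
finger_gap: 0.227
grasp_force: 60.2
time_s: 20.68
position: [0.5491, 0.056, 0.1187]
eef_rot: [0.001, -0.0, 1.0, -0.0]
ft_force: [-3.3, 0.3, 10.0]
finger_gap: 0.224
grasp_force: 61.1
```

```bash
T='from rig import robot;s=robot.state();print("tz",s["torque"].round(2),"j6",s["joint_pos"][5].round(3))'
python3 -m pendant '[[0,0,0,0,0,-0.06],[0,0,0,0,0,-0.06],[0,0,0,0,0,0]]' | grep -E 'pos|ft'; python3 -c "$T"
python3 -m pendant '[[0,0,0,0,0,-0.06],[0,0,0,0,0,-0.06],[0,0,0,0,0,0]]'| grep -E 'pos|ft'; python3 -c "$T"
```

```text
position: [0.5497, 0.0561, 0.1194]
ft_force: [-2.9, 0.5, 11.2]
tz [-0.02  0.98  0.19] j6 -0.142
position: [0.5497, 0.0573, 0.1188]
ft_force: [-2.8, 1.9, 8.5]
tz [0.69 0.5  0.23] j6 -0.262
```

```bash
T='from rig import robot;s=robot.state();print("tz",s["torque"].round(2),"j6",s["joint_pos"][5].round(3))'
python3 -m pendant '[[0,0,0.02,0,0,-0.06],[0,0,0,0,0,-0.06],[0,0,0,0,0,0]]' | grep -E 'pos|ft'; python3 -c "$T"
python3 -m pendant '[[0,0,0,0,0,-0.06],[0,0,0,0,0,-0.06],[0,0,0,0,0,0]]'| grep -E 'pos|ft'; python3 -c "$T"
```

```text
position: [0.5491, 0.056, 0.1156]
ft_force: [-0.8, -1.0, 1.2]
tz [-0.05  0.04  0.11] j6 -0.381
position: [0.549, 0.0559, 0.1158]
ft_force: [-0.3, 0.1, 1.8]
tz [-0.08  0.1   0.07] j6 -0.5
```

```bash
T='from rig import robot;s=robot.state();print("tz",s["torque"].round(2),"j6",s["joint_pos"][5].round(3))'
python3 -m pendant '[[0,0,0.08,0,0,0],[0,0,0,0,0,0],[0,0,0,0,0,0]]' | grep -E 'pos|ft'; python3 -c "$T"
python3 -m pendant '[[0,0,0.08,0,0,0],[0,0,0,0,0,0],[0,0,0,0,0,0]]'| grep -E 'pos|ft'; python3 -c "$T"
```

```text
position: [0.5491, 0.0559, 0.1156]
ft_force: [-4.1, 0.2, 9.0]
tz [-0.07  0.73  0.12] j6 -0.498
position: [0.5491, 0.0559, 0.1155]
ft_force: [-5.0, -0.9, 14.9]
tz [-0.04  1.41  0.16] j6 -0.498
```

```bash
T='from rig import robot;s=robot.state();print("tz",s["torque"].round(2),"j6",s["joint_pos"][5].round(3),s["position"].round(4),s["ft_force"].round(1))'
python3 -m pendant '[[0,0,-0.03,0,0,-0.06],[0,0,0,0,0,-0.06],[0,0,0,0,0,0]]' >/dev/null; python3 -c "$T"
python3 -m pendant '[[0,0,0,0,0,-0.06],[0,0,0,0,0,-0.06],[0,0,0,0,0,0]]'>/dev/null; python3 -c "$T"
python3 -m pendant '[[0,0,0,0,0,-0.06],[0,0,0,0,0,-0.06],[0,0,0,0,0,0]]'>/dev/null; python3 -c "$T"
```

```text
tz [0.18 0.94 0.12] j6 -0.619 [0.5497 0.0564 0.1158] [-4.3  1.5 12.9]
tz [0.31 0.99 0.12] j6 -0.739 [0.5499 0.0565 0.116 ] [-3.3  2.  12.3]
tz [0.36 0.9  0.08] j6 -0.859 [0.5501 0.0567 0.1162] [-3.4  1.6 13.5]
```

```bash
T='from rig import robot;s=robot.state();print("tz",s["torque"].round(2),"j6",s["joint_pos"][5].round(3),s["position"].round(4),s["ft_force"].round(1))'
python3 -m pendant '[[0,0,0,0,0,-0.06],[0,0,0,0,0,-0.06],[0,0,0,0,0,0]]' >/dev/null; python3 -c "$T"
python3 -m pendant '[[0,0,0,0,0,-0.06],[0,0,0,0,0,-0.06],[0,0,0,0,0,0]]'>/dev/null; python3 -c "$T"
python3 -m pendant '[[0,0,0,0,0,-0.06],[0,0,0,0,0,-0.06],[0,0,0,0,0,0]]'>/dev/null; python3 -c "$T"
```

```text
tz [0.33 1.18 0.06] j6 -0.979 [0.5498 0.0567 0.1164] [-4.2  2.1 14.3]
tz [0.31 1.19 0.05] j6 -1.099 [0.5499 0.0568 0.1166] [-3.7  1.4 15.4]
tz [0.4  1.14 0.06] j6 -1.219 [0.5502 0.0569 0.1168] [-3.6  2.8 15.9]
```

```bash
T='from rig import robot;s=robot.state();print("tz",s["torque"].round(2),"j6",s["joint_pos"][5].round(3),s["position"].round(4),s["ft_force"].round(1))'
python3 -m pendant '[[0,0,-0.04,0,0,-0.06],[0,0,0,0,0,-0.06],[0,0,0,0,0,0]]' >/dev/null; python3 -c "$T"
python3 -m pendant '[[0,0,0,0,0,-0.06],[0,0,0,0,0,-0.06],[0,0,0,0,0,0]]'>/dev/null; python3 -c "$T"
```

```text
tz [0.64 0.94 0.03] j6 -1.339 [0.55   0.057  0.1166] [-2.1  1.6 11.7]
tz [0.01 0.02 0.  ] j6 -1.459 [0.5487 0.056  0.1129] [ 0.2  0.5 -1.6]
```

```bash
T='from rig import robot;s=robot.state();print("tz",s["torque"].round(2),"j6",s["joint_pos"][5].round(3),s["position"].round(4),s["ft_force"].round(1))'
python3 -m pendant '[[0,0,0.08,0,0,0],[0,0,0,0,0,0],[0,0,0,0,0,0]]' >/dev/null; python3 -c "$T"
python3 -m pendant '[[0,0,0.06,0,0,0],[0,0,0,0,0,0],[0,0,0,0,0,0]]'>/dev/null; python3 -c "$T"
```

```text
tz [ 0.    0.01 -0.02] j6 -1.459 [0.5481 0.0559 0.1102] [ 0.2 -0.6 -2.3]
tz [-0.04 -0.01  0.02] j6 -1.46 [0.5486 0.0559 0.1095] [-0.3  0.5 -1.8]
```

```bash
T='from rig import robot;s=robot.state();print("tz",s["torque"].round(2),"j6",s["joint_pos"][5].round(3),s["position"].round(4),s["ft_force"].round(1))'
python3 -m pendant '[[0,0,0.05,0,0,0],[0,0,0,0,0,0],[0,0,0,0,0,0]]' >/dev/null; python3 -c "$T"
python3 -m pendant '[[0,0,0.05,0,0,0],[0,0,0,0,0,0],[0,0,0,0,0,0]]'>/dev/null; python3 -c "$T"
```

```text
tz [-0.03 -0.02  0.06] j6 -1.46 [0.5489 0.0559 0.1087] [-0.5  0.4 -1.2]
tz [ 0.02  0.56 -0.04] j6 -1.46 [0.549  0.056  0.1086] [-2.7  0.4  5. ]
```

```bash
T='from rig import robot;s=robot.state();print("tz",s["torque"].round(2),"j6",s["joint_pos"][5].round(3),s["position"].round(4),s["ft_force"].round(1),s["eef_rot"].round(3))'
python3 -m pendant '[[0,0,0,0,0,0],[0,0,0,0,0,0]]'>/dev/null; python3 -c "$T"
python3 -m pendant '[[0,0,0.015,0,0,0.06],[0,0,0.015,0,0,0.06],[0,0,0,0,0,0]]' >/dev/null; python3 -c "$T"
python3 -m pendant '[[0,0,0.015,0,0,0.06],[0,0,0.015,0,0,0.06],[0,0,0,0,0,0]]' >/dev/null; python3 -c "$T"
```

```text
tz [-0.03  0.57 -0.  ] j6 -1.46 [0.549  0.056  0.1085] [-2.8  0.1  5.5] [ 0.    -0.659  0.752 -0.   ]
tz [-0.41  0.27 -0.04] j6 -1.339 [0.5498 0.0551 0.1078] [-0.7 -1.8  5.1] [ 0.    -0.612  0.791 -0.002]
tz [-0.43  0.21 -0.07] j6 -1.219 [0.5499 0.055  0.1071] [ 0.5 -1.6  5.6] [ 0.001 -0.564  0.826 -0.002]
```

```bash
T='from rig import robot;s=robot.state();print("tz",s["torque"].round(2),"j6",s["joint_pos"][5].round(3),s["position"].round(4),s["ft_force"].round(1))'
python3 -m pendant '[[0,0,0.015,0,0,0.06],[0,0,0.015,0,0,0.06],[0,0,0.015,0,0,0.06],[0,0,0,0,0,0]]' >/dev/null; python3 -c "$T"
python3 -m pendant '[[0,0,0.015,0,0,0.06],[0,0,0.015,0,0,0.06],[0,0,0.015,0,0,0.06],[0,0,0,0,0,0]]' >/dev/null; python3 -c "$T"
python3 -m pendant '[[0,0,0.015,0,0,0.06],[0,0,0.015,0,0,0.06],[0,0,0,0,0,0]]' >/dev/null; python3 -c "$T"
```

```text
tz [-0.34  0.44 -0.15] j6 -1.039 [0.5495 0.0552 0.106 ] [-1.7 -0.4  5.4]
tz [-0.47  0.36 -0.19] j6 -0.859 [0.5497 0.055  0.1049] [-0.8 -1.3  5.7]
tz [-0.43  0.42 -0.08] j6 -0.739 [0.5497 0.0552 0.1042] [-1.2 -1.7  6. ]
```

```bash
T='from rig import robot;s=robot.state();print("tz",s["torque"].round(2),"j6",s["joint_pos"][5].round(3),s["position"].round(4),s["ft_force"].round(1))'
python3 -m pendant '[[0,0,0.015,0,0,0.06],[0,0,0.015,0,0,0.06],[0,0,0,0,0,0]]' >/dev/null; python3 -c "$T"
python3 -m pendant '[[0,0,0.015,0,0,0.06],[0,0,0,0,0,0]]' >/dev/null; python3 -c "$T"
python3 -m pendant '[[0,0,0.015,0,0,0.06],[0,0,0,0,0,0]]' >/dev/null; python3 -c "$T"
```

```text
tz [-0.39  0.47 -0.12] j6 -0.619 [0.5496 0.0552 0.1035] [-1.  -1.7  5.3]
tz [-0.2   0.49 -0.12] j6 -0.559 [0.5495 0.0554 0.1033] [-2.1 -1.5  7.2]
tz [-0.22  0.6  -0.08] j6 -0.499 [0.5496 0.0555 0.1033] [-2.1 -0.6  8.2]
```

```bash
T='from rig import robot;s=robot.state();print("tz",s["torque"].round(2),"j6",s["joint_pos"][5].round(3),s["position"].round(4),s["ft_force"].round(1),"t",s["time_s"].round(1))'
python3 -m pendant '[[0,0,0,0,0,0.06],[0,0,0,0,0,0]]' >/dev/null; python3 -c "$T"
python3 -m pendant '[[0,0,0,0,0,0.06],[0,0,0,0,0,0]]' >/dev/null; python3 -c "$T"
python3 -m pendant '[[0,0,0,0,0,0.04],[0,0,0,0,0,0]]' >/dev/null; python3 -c "$T"
```

```text
Traceback (most recent call last):
AttributeError: 'float' object has no attribute 'round'
Traceback (most recent call last):
AttributeError: 'float' object has no attribute 'round'
Traceback (most recent call last):
AttributeError: 'float' object has no attribute 'round'
```

```bash
python3 -c 'from rig import robot;s=robot.state();print(s["torque"].round(2),s["joint_pos"][5].round(3),s["position"].round(4),s["ft_force"].round(1),s["time_s"])'
```

```text
[-0.3   0.9   0.64] -0.342 [0.5489 0.0556 0.1033] [-4.6 -1.   8.3] 27.85
```

The torque is up and the height has stopped changing, so the lid is home. I'll release, lift and check.

```bash
python3 -m pendant '[[0,0,0,0,0,0],[0,0,0,0,0,0],[0,0,0,0,0,0],[0,0,0,0,0,0],[0,0,0,0,0,0],[0,0,0,0,0,0]]' 55
python3 -m pendant '[[0,0,-0.3,0,0,0],[0,0,-0.6,0,0,0],[0,0,-0.8,0,0,0],[0,0,-0.8,0,0,0],[0,0,-0.8,0,0,0],[0,0,-0.8,0,0,0],[0,0,-0.8,0,0,0],[0,0,0,0,0,0],[0,0,0,0,0,0]]'
python3 - <<'E'
from h import *
w=robot.capture("wrist");c=robot.capture("scene")
a=cv2.resize(c[130:270,210:450],(720,420)); b=cv2.resize(w,(280,175)); a[:175,440:]=b
cv2.imwrite("pics/end.png",a[...,::-1])
E
```

```text
time_s: 28.35
position: [0.5486, 0.056, 0.1009]
eef_rot: [-0.0, -0.159, 0.987, 0.0]
ft_force: [-0.0, 0.3, -0.2]
finger_gap: 0.642
grasp_force: 0.0
time_s: 29.1
position: [0.5499, 0.0559, 0.2259]
eef_rot: [0.002, -0.159, 0.987, -0.0]
ft_force: [-0.3, -0.4, -0.3]
finger_gap: 0.648
grasp_force: 0.0
```

View pics/end.png

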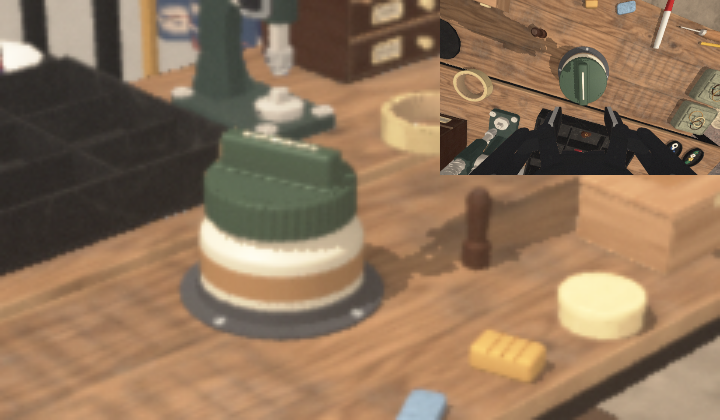

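The scene crop shows the lid level and low on the canister (280,190). The dark stamp at (478,228), the tin at (602,302) and the wax block at (508,354) are where they were, and the gripper is clear.

```bash
python3 -c 'from rig import robot;print(robot.sign_off())'
```

```text
the job is handed in; nothing more can be done
None
```

The light stamp is in the canister and the green lid is screwed down level on the rim; I handed the job in at about 29 s with nothing else disturbed, but no pass/fail verdict came back.

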